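# Lock the billet in the cam fixture

### The arm

A 6-joint arm with a two-finger parallel gripper is mounted at the origin on the work surface. World frame = base frame: x ahead of the robot, y to its left, z up, the work surface at z = 0. Lengths are in m, angles in rad, forces in N, time in s.
With the tool pointing down it reaches from about 0.35 to 0.775 m from the base axis. Payload 5.5 kg.
Tool frame: the origin (TCP) lies between the finger pads; the fingertips stand 17 mm ahead of it and the grasp point (between the pads) lies 2 mm behind it (env.finger_overhang is the distance from the TCP to the fingertips, in m); z points along the fingers, y is the line along which they close (so a half turn about z gives the same grasp; the last joint's range is limited). The gripper opens to 85 mm and grips with 20 to 120 N. Pads are 22 mm wide; open, the fingers measure 114 mm over their backs; the gripper's body (76 mm by 85 mm) begins 54 mm behind the grasp point. The pads swing forward as they close: fully open they stand 13 mm farther back than shut.
Start: joints at [1.124, 0.313, 0.046, 1.304, 0, 1.431], TCP at [0.174, 0.548, 0.248] pointing down, gripper open.
Joint ranges: [-2.76, 2.76], [-0.86, 1.69], [-1.03, 1.26], [-2.2, 2.34], [-1.47, 1.5], [-3.14, 3.14]. Speed limits (rad/s): [2.57, 2.57, 3.14, 3.14, 3.14, 3.14].

### API

Orientations are given as a unit quaternion [w, x, y, z].
In Python, from workcell import env gives the robot as it stands. The module is installed in compiled form; this text tells all that it offers.
- The arm moves only by the shell command python3 -m pendant 'ROWS' [FORCE]. ROWS is JSON, a list of rows, each a list of 5 numbers: the gripper's target within -1 to 1 (fully open at 1, half-way at 0, shut at -1), then the shift along the tool's x, y, z in m, then the turn about the tool's z in rad. A call has 1 to 8 rows; each row shifts and turns the commanded pose from where the row before left it, along the tool's axes as they then stand; what a row does not reach is not made up. A row lasts 1/8 s, in which the tool goes at most 62.5 mm and 10.7 degrees, less where a joint would pass 70% of its speed; a pose out of reach is approached as far as the arm can. A call with a gripper value outside its range is refused whole. The fingers move at their own pace and stop on an object; FORCE is the grip in N (left out, the last holds). Time passes only in rows, so rows that do not move let the fingers close. It gives the time, the measured TCP pose, the force, the opening and the grip force at its end, in the units of the state.
- env.get_state(): the state, without advancing time (a new reading comes with each control period).
- env.read_camera(name): name is "scene" or "top" or "wrist"; returns the picture (400x640x3 uint8, red, green, blue); there is no depth.
- env.calibration(name): a dict with "K" (3x3 intrinsics, pixels), "T" (4x4, takes a point from camera to world coordinates); the wrist camera has in their place "tool_from_camera" (4x4, takes a point from camera to tool coordinates, whose origin is the TCP and whose axes are the flange's). Camera axes: x right, y down, z forward; pixel columns grow to the right and rows downward; lengths in m; the calibration is good to about 2 mm. A picture is of the moment at which its call begins: read the wrist's pose just before it. calibration takes no time and is no camera call.
- env.hand_in(): hands the job in; it is judged then, once.
Trained networks look in the newest picture that a camera, given by its name, has taken for a name from the list of things; names that differ only in an ending like _2 or _b are one class to them, and where a whole thing is asked for, a point or a joint stands for the part that bears it (a point fixed in the world has none). Each returns a list of dicts, best first, with "score" (0 to 1); they miss things now and then, are a little off and sometimes report something else, mostly with a low value. They report only what shows in the picture. A call takes as long as a camera call.
- env.recognise(camera, label): "centre" ([column, row] in pixels, amid what is visible of it).
The state is a dict: "clock": time; "joint_pos": joint angles; "qvel": joint speeds; "tau": joint torques, N m; "tcp_pos": TCP position; "orientation": TCP orientation; "wrist_force": force on the tool from outside, world axes, zero at the start; "ft_torque": the same for the moment, N m; "finger_gap": finger opening in m; "grip_force": force on a finger pad.
Only numpy, scipy, OpenCV 4.12 (cv2) and the standard library are available. Lean on these libraries where they do the work, as an engineer would, in place of code of your own. Each camera call takes 0.05 s, during which the arm holds its last target. There are 200 camera calls.

### The job

Get the ebony billet ready for mortising in the cam-lock fixture: with a fingertip, push it along the fence until it is fully home against the end stop, then push the cam's handle round with a finger until the cam holds the billet tight against the fence. Do not lift the billet, and leave everything else on the bench as it is. Finish with the hand clear.

Things in the scene. Friction and masses are not known exactly. Their poses are not given: they have to be found in the camera images.
- fixture: holding fixture screwed to the bench: plywood baseboard 200 (x) x 360 (y) x 18 mm, origin at the centre of its underside, z up. 'Fixture x, y, z' below are mm in its frame. It carries a fence along y, an end stop at the +y end, and a cam with a handle on the fence's +x side.
- fence (a point): point on the fence's clamping face, which looks to fixture +x (fixture x = -70, y = 0, z = 26). The fence is a 25 wide, 16 high wooden strip, from fixture y = -175 to 165, its top at z = 34
- stop (a point): point on the end stop's face, which looks to fixture -y (fixture x = -54, y = 130, z = 28). The stop is a wooden block 52 (x) x 24 (y) x 20 mm, from fixture x = -70 to -18, its top at z = 38
- pivot (a point): centre of the cam's pivot bolt, on the fixture at x = -18, y = 58, at the cam's upper face (z = 46); the bolt's head reaches z = 54
- cam_lever (a joint): angle (rad) of cam and handle about the pivot: 0 fully open, growing as the handle is pushed clockwise seen from above, limit 1.8. Stays where left. About 2 N at the handle turns it freely; near 1.38 the cam meets the billet and the push rises steeply: some 5 N at 1.45 (cam grips), 9 N at 1.52 (tight). Under 0.5 the billet has 3 mm or more of play. Turning draws the billet towards the stop.
- handle_end (a point): point on the handle's centre line, 100 mm from the pivot, at mid height (fixture z = 33). Straight black bar 20 wide, z = 22 to 44, round end 114 from the pivot, pointing at (45 degrees - joint angle) anticlockwise from fixture +x: to +x +y when open, +x -y when closed. Cam: black disc 42 in diameter, z = 19 to 46.
- billet: loose dark ebony bar 32 (x) x 150 (y) x 28 (z) mm, 0.1 to 0.2 kg, origin at the centre of its underside, lying on the baseboard (underside at fixture z = 18) beside the fence with its length along the fence, short of the stop. Home and against the fence its origin is at fixture x = -54, y = 55. Light scribed lines on top.
- push_end (a point): centre of the billet's end face that looks away from the stop (to -y), 14 mm above its underside
- frog: bystander: loose bow frog 50 x 18 x 16 mm lying on the baseboard, origin under it
- glue_bottle: bystander: upright glue bottle, 36 in diameter, 98 high, with a black cone tip, origin under it
- jar: bystander: glass jar with lid, 66 in diameter, 62 high, origin under it
- dropper: bystander: upright amber dropper bottle, 30 in diameter, 82 high, origin under it
- caliper: bystander: steel vernier caliper lying flat, 228 long (its y), 75 wide, 14 high at most, origin under the middle of its beam
- awl: bystander: awl with a turned wooden handle lying down, 165 long (its y), 28 high, origin under the ferrule
- offcut: bystander: maple offcut 28 x 70 (its y) x 12 mm lying flat, origin under it

How it is judged:
By the outcome, as a careful person would: the job done as asked, in the order asked, and still so for the second after the job is handed in, with the robot touching nothing.
It also fails if it takes over 48 s, if anything falls off the work surface, if the arm or the gripper's body presses on something with over 40 N, if the wrist force passes 120 N, or if a joint passes its speed limit or range.

## Working session

There is one attempt and no reset: what is moved stays moved. The work goes in short steps, Python scripts to look and compute and a shell command to move; the robot and the scene stay as the last step left them, time stands still between calls to the robot, and variables do not carry over. Pictures are saved under pics/ and viewed, at most 10 in all, crops included, and the job is handed in when it is done.

```bash
mkdir -p pics
cat > h.py <<'E'
import numpy as np, cv2
from workcell import env
from scipy.spatial.transform import Rotation as R
def cam(name):
    c=env.calibration(name); K=np.array(c["K"])
    if "T" in c: return K,np.array(c["T"])
    s=env.get_state(); q=s["orientation"]; T=np.eye(4)
    T[:3,:3]=R.from_quat([q[1],q[2],q[3],q[0]]).as_matrix(); T[:3,3]=s["tcp_pos"]
    return K,T@np.array(c["tool_from_camera"])
def unproj(KT,px,z):
    K,T=KT; d=T[:3,:3]@np.linalg.solve(K,[px[0],px[1],1]); o=T[:3,3]
    return o+d*(z-o[2])/d[2]
def proj(KT,p):
    K,T=KT; c=np.linalg.inv(T)@np.append(p,1); u=K@c[:3]; return u[:2]/u[2]
def snap(name,fn=None):
    KT=cam(name); im=np.array(env.read_camera(name))
    if fn: cv2.imwrite("pics/"+fn,im[:,:,::-1])
    return KT,im
E
python3 - <<'E'
from h import *
s=env.get_state(); print(s["clock"],s["tcp_pos"],s["orientation"],s["finger_gap"])
KT,im=snap("top","top1.png")
print(KT[1])
for l,z in [("fixture",.018),("fence",.026),("stop",.028),("pivot",.046),("handle_end",.033),("billet",.046),("push_end",.032),("frog",.034)]:
    for r in env.recognise("top",l)[:2]: print(l,np.round(r["centre"]),round(r["score"],2),np.round(unproj(KT,r["centre"],z),3))
snap("scene","scene1.png")
E
```

```text
0.0 [0.1734621  0.5476954  0.24740096] [-2.66081843e-04  1.52812526e-01  9.88254758e-01 -8.91312843e-04] 0.08502394131384808
[[-0.03266055 -0.97416018  0.22348431  0.35314433]
 [-0.99945508  0.03076437 -0.01196202  0.06941376]
 [ 0.00477757 -0.22375322 -0.97463412  1.15026059]
 [ 0.          0.          0.          1.        ]]
fixture [373. 208.] 0.69 [ 0.595 -0.062  0.018]
fence [376. 212.] 0.96 [ 0.583 -0.067  0.026]
fence [381. 281.] 0.73 [ 0.419 -0.069  0.026]
stop [376. 210.] 0.81 [ 0.589 -0.068  0.028]
handle_end [353. 211.] 0.8 [ 0.586 -0.013  0.033]
billet [402. 228.] 0.69 [ 0.539 -0.122  0.046]
billet [373. 212.] 0.3 [ 0.58  -0.058  0.046]
push_end [401. 227.] 0.82 [ 0.543 -0.124  0.032]
frog [421. 171.] 0.48 [ 0.678 -0.181  0.034]
```

Run:
```python
import cv2
a=cv2.imread("pics/top1.png")[110:330,230:530]
cv2.imwrite("pics/c1.png",cv2.resize(a,(798,585),interpolation=cv2.INTER_CUBIC))
```

```text
(no output)
```

View pics/c1.png

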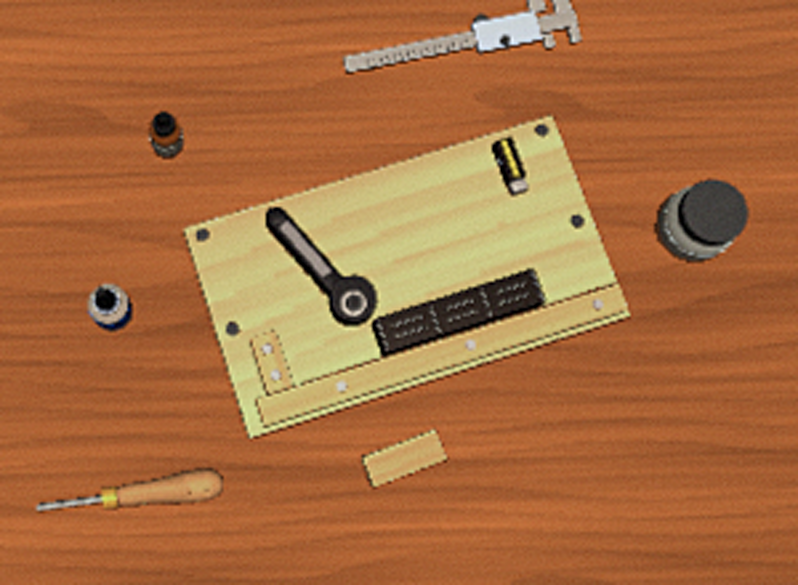

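View pics/scene1.png

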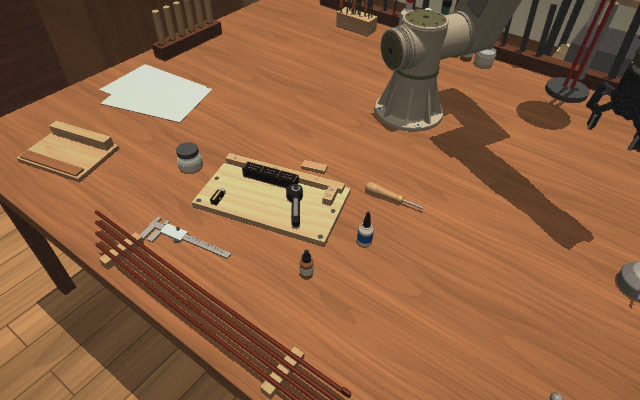

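The top crop shows the fixture turned about 17° with its fence along the bottom, the stop at crop (270,362) and the pivot at (352,300). The handle is open, with its end at (277,217). The billet runs from (380,335) to (541,290), and the frog is at (510,165). The corners are clear, so I'll fit the fixture pose from them.

```bash
cat >> h.py <<'E'
def fitpose(P,W):
    P=np.array(P)/1000; W=np.array(W)[:,:2]; pc=P.mean(0); wc=W.mean(0)
    U,_,V=np.linalg.svd((P-pc).T@(W-wc)); Rm=(V.T@np.diag([1,np.linalg.det(V.T@U.T)])@U.T)
    return Rm,wc-Rm@pc,np.linalg.norm((P@Rm.T+wc-Rm@pc)-W,axis=1)
E
python3 - <<'E'
from h import *
KT=cam("top")
f=lambda x,y:(230+x*300/798,110+y*220/585)
W=[unproj(KT,f(*c),.018) for c in [(186,228),(552,117),(630,315),(250,437)]]
Rm,t,e=fitpose([(100,180),(100,-180),(-100,-180),(-100,180)],W)
print(t,np.degrees(np.arctan2(Rm[1,0],Rm[0,0])),e)
F=lambda w:(Rm.T@(w[:2]-t)*1000).round(1)
for n,c,z in [("pivot",(352,301),.054),("hend",(270,213),.044),("b1",(375,322),.046),("b2",(383,356),.046),("b3",(544,303),.046),("b4",(534,271),.046),("glue",(108,300),.09),("dropper",(163,120),.08),("frog",(510,165),.03)]:
    w=unproj(KT,f(*c),z); print(n,w.round(3),F(w))
q=env.get_state()["orientation"];print(R.from_quat([q[1],q[2],q[3],q[0]]).as_matrix().round(3))
print(env.calibration("wrist"))
E
```

```text
[ 0.58378889 -0.08399402] 15.692658157121095 [0.00259241 0.00284459 0.00220397 0.00146586]
pivot [ 0.552 -0.031  0.054] [-16.2  60. ]
hend [0.636 0.038 0.044] [ 83. 103.]
b1 [ 0.534 -0.05   0.046] [-38.7  45.7]
b2 [ 0.504 -0.056  0.046] [-69.1  48.7]
b3 [ 0.546 -0.2    0.046] [ -67.4 -101.2]
b4 [ 0.575 -0.193  0.046] [ -37.8 -102.9]
glue [0.553 0.178 0.09 ] [ 41.  260.5]
dropper [0.714 0.129 0.08 ] [182.9 170.4]
frog [ 0.678 -0.183  0.03 ] [  63.6 -121. ]
[[-0.953  0.302  0.   ]
 [ 0.302  0.953 -0.   ]
 [-0.    -0.    -1.   ]]
{'K': array([[281.79559344,   0.        , 322.00769979],
       [  0.        , 281.79559344, 198.22198226],
       [  0.        ,   0.        ,   1.        ]]), 'tool_from_camera': array([[ 1.54493804e-03, -9.54411557e-01, -2.98489853e-01,
         7.64954543e-02],
       [ 9.99998626e-01,  1.65365346e-03, -1.11662263e-04,
        -6.83649039e-04],
       [ 6.00170532e-04, -2.98489271e-01,  9.54412801e-01,
        -1.25265674e-01],
       [ 0.00000000e+00,  0.00000000e+00,  0.00000000e+00,
         1.00000000e+00]])}
```

```bash
python3 -m pendant '[[-1,-0.0387,-0.0396,0,0],[-1,-0.0387,-0.0396,0,0],[-1,-0.0387,-0.0396,0,0],[-1,-0.0387,-0.0396,0,0],[-1,-0.0387,-0.0396,0,0],[-1,-0.0387,-0.0396,0,0],[-1,-0.0387,-0.0396,0,0],[-1,-0.0387,-0.0396,0,0]]' 40
python3 -m pendant '[[-1,-0.0387,-0.0396,0,0],[-1,-0.0387,-0.0396,0,0],[-1,-0.0387,-0.0396,0,0],[-1,-0.0387,-0.0396,0,0],[-1,-0.0387,-0.0396,0,0],[-1,-0.0387,-0.0396,0,0],[-1,-0.0387,-0.0396,0,0],[-1,-0.0387,-0.0396,0,0]]'
python3 -m pendant '[[-1,0,0,0,-0.145],[-1,0,0,0,-0.145],[-1,0,0,0,-0.145],[-1,0,0,0,-0.145],[-1,0,0,0,0],[-1,0,0,0,0]]'
python3 - <<'E'
from h import *
snap("wrist","w1.png")
E
```

```text
clock: 1.5
tcp_pos: [0.3738, 0.1511, 0.2487]
orientation: [0.001, 0.153, 0.988, 0.0]
wrist_force: [1.1, 0.4, 0.2]
finger_gap: 0.0002
grip_force: 0.0
clock: 2.5
tcp_pos: [0.5733, -0.2446, 0.2484]
orientation: [0.0, 0.153, 0.988, 0.0]
wrist_force: [-0.2, 0.6, -0.5]
finger_gap: 0.0
grip_force: 0.0
clock: 3.25
tcp_pos: [0.5726, -0.2428, 0.2483]
orientation: [0.0, -0.135, 0.991, 0.0]
wrist_force: [-0.1, -0.4, -0.3]
finger_gap: 0.0
grip_force: 0.0
```

View pics/w1.png

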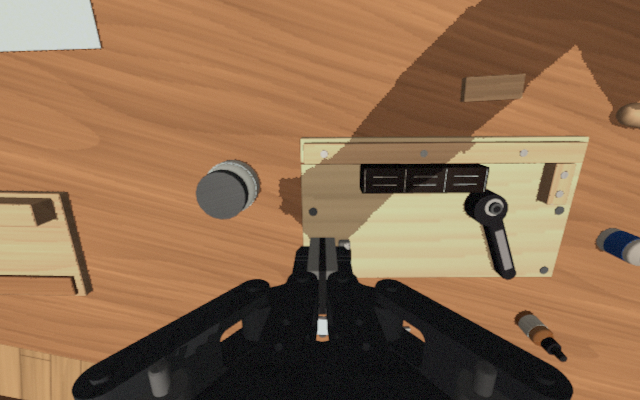

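The wrist view shows the baseboard's top corners at (302,138) and (587,136), and a lower right corner at (552,277). The billet's top runs from column 361 to 487 (rows 166–192). The pivot is at (492,207) and the handle end at (507,275). I'll cross-check the poses from these.

Run:
```python
from h import *
KT=cam("wrist")
U=lambda c,z: unproj(KT,c,z)
pts=[((-100,-180),(302,138),.018),((-100,180),(588,137),.018),((100,180),(552,277),.018),((-18,58),(495,207),.054),((-70,130),(547,163),.038)]
W=[U(c,z) for _,c,z in pts]
Rm,t,e=fitpose([p for p,_,_ in pts],W)
print(t,np.degrees(np.arctan2(Rm[1,0],Rm[0,0])),e)
F=lambda w:(Rm.T@(w[:2]-t)*1000).round(1)
for n,c,z in [("hend",(509,276),.044),("b-end top",(361,180),.046),("b-end topcorner fence",(361,166),.046),("corner",(361,193),.046),("b+end",(487,180),.046),("jar",(220,196),.062)]:
    print(n,U(c,z).round(3),F(U(c,z)))
im=cv2.imread("pics/w1.png")[120:300,290:610]
cv2.imwrite("pics/w1c.png",cv2.resize(im,(800,450),interpolation=cv2.INTER_CUBIC))
```

```text
[ 0.58502144 -0.08453013] 16.080587483853556 [0.00638613 0.0016422  0.00251613 0.00217235 0.00907422]
hend [0.635 0.034 0.044] [ 81.4 100.4]
b-end top [ 0.563 -0.198  0.046] [ -52.7 -102.6]
b-end topcorner fence [ 0.547 -0.203  0.046] [ -69.6 -103.2]
corner [ 0.578 -0.193  0.046] [ -36.5 -102.1]
b+end [ 0.522 -0.053  0.046] [-51.6  47.7]
jar [ 0.622 -0.352  0.062] [ -38.8 -267.2]
```

View pics/w1c.png

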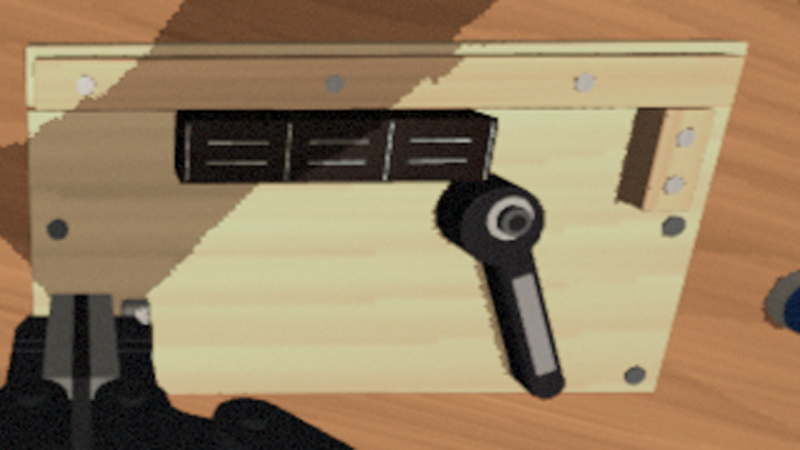

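```bash
python3 -m pendant '[[-1,-0.002,0,0.05,-0.005],[-1,0,0,0.05,0],[-1,0,0,0.05,0],[-1,0,0,0.035,0],[-1,0,0,0.02,0],[-1,0,0.015,0,0],[-1,0,0.01,0,0],[-1,0,0,0,0]]'
python3 -m pendant '[[-1,0,0.01,0,0],[-1,0,0.01,0,0],[-1,0,0.01,0,0],[-1,0,0.01,0,0],[-1,0,0,0,0]]'
```

```text
clock: 4.3
tcp_pos: [0.5682, -0.2174, 0.0448]
orientation: [0.001, -0.139, 0.99, -0.0]
wrist_force: [0.3, -0.2, 0.4]
finger_gap: -0.0002
grip_force: 0.0
clock: 4.92
tcp_pos: [0.556, -0.1785, 0.043]
orientation: [-0.0, -0.139, 0.99, 0.001]
wrist_force: [0.1, 0.0, 0.1]
finger_gap: -0.0002
grip_force: 0.0
```

```bash
python3 -m pendant '[[-1,0,0.01,0,0],[-1,0,0.01,0,0],[-1,0,0.01,0,0],[-1,0,0.007,0,0],[-1,0,0.0,0,0]]'
python3 - <<'E'
from h import *
snap("wrist","w2.png")
E
```

```text
clock: 5.55
tcp_pos: [0.5461, -0.1433, 0.0432]
orientation: [-0.0, -0.139, 0.99, 0.0]
wrist_force: [-0.6, 0.0, 0.8]
finger_gap: 0.0
grip_force: 0.0
```

View pics/w2.png

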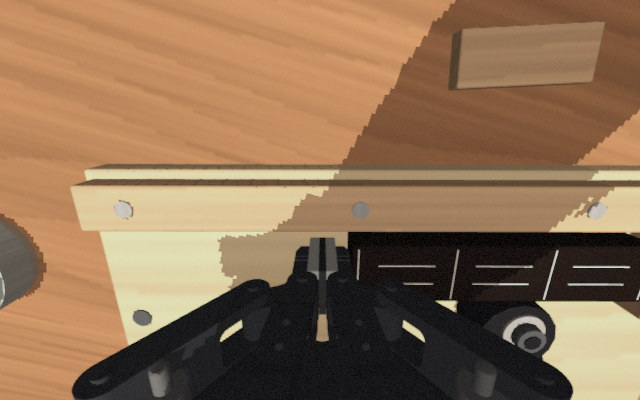

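The fingertip sits against the billet's end near (350,265), and the billet lies straight along the fence. By the geometry about 12 mm remain, so I'll go slowly and watch the force.

```bash
python3 -m pendant '[[-1,0,0.003,0,0],[-1,0,0.003,0,0],[-1,0,0.003,0,0],[-1,0,0,0,0]]'
for i in 1; do python3 -m pendant '[[-1,0,0.0015,0,0],[-1,0,0,0,0]]'; python3 -m pendant '[[-1,0,0.0015,0,0],[-1,0,0,0,0]]'; done
```

```text
clock: 6.1
tcp_pos: [0.5439, -0.1353, 0.0433]
orientation: [-0.0, -0.139, 0.99, 0.0]
wrist_force: [0.4, 0.4, -0.4]
finger_gap: 0.0001
grip_force: 0.0
clock: 6.35
tcp_pos: [0.5436, -0.134, 0.0433]
orientation: [0.0, -0.139, 0.99, 0.0]
wrist_force: [0.2, -0.6, -0.6]
finger_gap: -0.0
grip_force: 0.2
clock: 6.6
tcp_pos: [0.5432, -0.1326, 0.0433]
orientation: [0.0, -0.139, 0.99, 0.0]
wrist_force: [-0.2, -1.2, 1.3]
finger_gap: 0.0003
grip_force: 0.3
```

```bash
python3 -m pendant '[[-1,0,0.0015,0,0],[-1,0,0,0,0]]'; python3 -m pendant '[[-1,0,0.0015,0,0],[-1,0,0,0,0]]' | grep -E "tcp|wrist"
```

```text
clock: 6.85
tcp_pos: [0.5428, -0.1311, 0.0433]
orientation: [0.0, -0.139, 0.99, 0.0]
wrist_force: [-0.0, -0.1, 0.4]
finger_gap: -0.0001
grip_force: 0.3
tcp_pos: [0.5424, -0.1296, 0.0433]
wrist_force: [0.2, -0.4, 0.8]
```

```bash
for i in 1; do python3 -m pendant '[[-1,0,0.0015,0,0],[-1,0,0,0,0]]'| grep -E "tcp|wrist"; python3 -m pendant '[[-1,0,0.0015,0,0],[-1,0,0,0,0]]' | grep -E "tcp|wrist"; done
python3 - <<'E'
from h import *
snap("wrist","w3.png")
E
```

```text
tcp_pos: [0.5421, -0.1284, 0.0433]
wrist_force: [0.5, -0.9, -0.6]
tcp_pos: [0.5424, -0.1281, 0.0437]
wrist_force: [0.6, -4.5, -1.4]
```

View pics/w3.png

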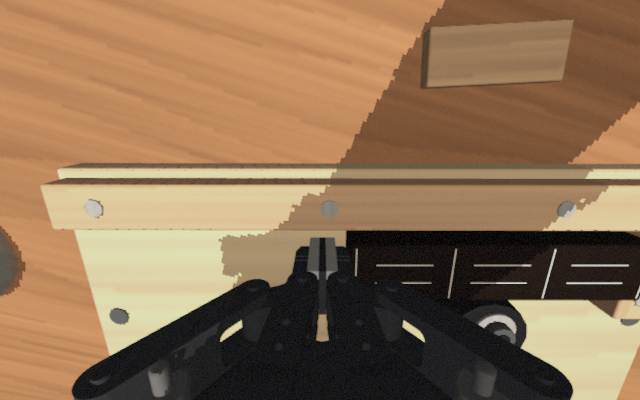

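The force has risen to 4.5 N, the motion has stalled, and the picture shows the billet at the stop block near (630,300). I'll press once more to confirm, then back off.

```bash
python3 -m pendant '[[-1,0,0.0015,0,0],[-1,0,0,0,0]]'| grep -E "tcp|wrist"; python3 -m pendant '[[-1,0,-0.004,0,0],[-1,0,-0.01,0,0],[-1,0,-0.02,0,0],[-1,0,0,-0.04,0],[-1,0,0,-0.05,0],[-1,0,0,-0.01,0],[-1,0,0,0,0]]'
python3 - <<'E'
from h import *
t=np.array([.5845,-.0843]);a=np.radians(15.9);Rm=np.array([[np.cos(a),-np.sin(a)],[np.sin(a),np.cos(a)]])
s=env.get_state(); cur=np.array(s["tcp_pos"][:2]); print("fixture cur",Rm.T@(cur-t)*1000)
piv=np.array([-18,58]); Ra=90
def at(off,beta):   # handle angle beta (fixture), finger off mm on its ccw side; 
    b=np.radians(beta); u=np.array([np.cos(b),np.sin(b)]); n=np.array([-u[1],u[0]])
    return piv+Ra*u+off*n
for off,b in [(45,23),(25,23)]:
    p=at(off,b); print(off,b,p.round(1),"world",(t+Rm@p/1000).round(4))
E
```

```text
tcp_pos: [0.5427, -0.1279, 0.0441]
wrist_force: [2.1, -8.4, 0.1]
clock: 8.78
tcp_pos: [0.5512, -0.1591, 0.1438]
orientation: [0.001, -0.138, 0.99, -0.0]
wrist_force: [-0.3, 1.2, -0.5]
finger_gap: 0.0001
grip_force: 0.0
fixture cur [-52.5499421  -62.76575037]
45 23 [ 47.3 134.6] world [0.5931 0.0581]
25 23 [ 55.1 116.2] world [0.6056 0.0425]
```

```bash
python3 -m pendant '[[-1,-0.025,0.0495,0,0],[-1,-0.025,0.0495,0,0],[-1,-0.025,0.0495,0,0],[-1,-0.025,0.049,0,0],[-1,0,0,0,-0.134],[-1,0,0,0,-0.134],[-1,0,0,0,-0.134],[-1,0,0,0,0]]'
python3 - <<'E'
from h import *
print(np.round(env.get_state()["joint_pos"],2))
KT,im=snap("wrist","w4.png"); 
for l in ("pivot","handle_end"):
    for r in env.recognise("wrist",l)[:1]: print(l,r, unproj(KT,r["centre"],.054 if l=="pivot" else .044))
E
```

```text
clock: 9.78
tcp_pos: [0.5914, 0.0592, 0.1412]
orientation: [-0.002, -0.333, 0.943, 0.001]
wrist_force: [0.2, 0.3, 0.1]
finger_gap: 0.0
grip_force: 0.0
[-0.04  0.4  -0.09  1.08  0.   -0.71]
pivot {'centre': [218.2, 112.3], 'score': 0.97} [ 0.57957063 -0.0466351   0.054     ]
handle_end {'centre': [265.6, 140.9], 'score': 0.64} [ 0.57661931 -0.00910348  0.044     ]
```

View pics/w4.png

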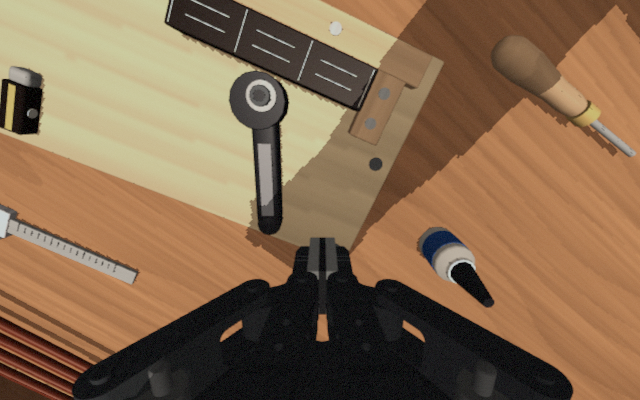

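The billet meets the stop at about (370,95). The bolt head is at (260,95) and the round handle end at (270,228). The glue bottle's base is near (445,250). The network's pivot is off, so I'll use my own pixels.

Run:
```python
from h import *
KT=cam("wrist"); s=env.get_state(); 
t=np.array([.5845,-.0843]);a=np.radians(15.9);Rm=np.array([[np.cos(a),-np.sin(a)],[np.sin(a),np.cos(a)]])
F=lambda w:(Rm.T@(np.array(w)[:2]-t)*1000)
print("tcp",F(s["tcp_pos"]).round(1))
P={}
for n,c,z in [("pivot",(260,95),.054),("hend",(270,228),.044),("glue",(440,248),.03),("bill+end top corner fence side",(377,69),.046),("stop corner",(374,88),.038)]:
    P[n]=F(unproj(KT,c,z)); print(n,P[n].round(1))
d=P["hend"]-P["pivot"]; print(np.linalg.norm(d),np.degrees(np.arctan2(d[1],d[0])))
```

```text
tcp [ 46.4 135.8]
pivot [-16.8  60.9]
hend [ 81.8 102.3]
glue [ 45.4 255.1]
bill+end top corner fence side [-66.1 131. ]
stop corner [-54.9 135.7]
106.89837967950027 22.778134795279
```

```bash
python3 -m pendant '[[-1,-0.010,0,0.048,0],[-1,0,0,0.04,0],[-1,0,0,0.01,0],[-1,0,-0.012,0,0],[-1,0,-0.006,0,0],[-1,0,0,0,0]]'
python3 -m pendant '[[-1,-0.0022,-0.0121,0,0.122],[-1,-0.0022,-0.0121,0,0.122],[-1,0,0,0,0]]'
cat > g.py <<'E'
from h import *
s=env.get_state(); a=np.radians(15.9);Rm=np.array([[np.cos(a),-np.sin(a)],[np.sin(a),np.cos(a)]])
f=Rm.T@(np.array(s["tcp_pos"])[:2]-[.5845,-.0843])*1000-[-17,60.5]
q=s["orientation"]; M=R.from_quat([q[1],q[2],q[3],q[0]]).as_matrix()
b=np.arctan2(M[1,1],M[0,1])-np.pi/2-a; u=np.array([np.cos(b),np.sin(b)]);n=np.array([-u[1],u[0]])
print("beta",np.degrees(b).round(1),"r",(f@u).round(1),"off",(f@n).round(1),"joint if tool aligned",(np.pi/4-b).round(3),"force tool",(M.T@s["wrist_force"]).round(1),"z",s["tcp_pos"][2])
ph=np.arctan2(f[1],f[0]); print("joint from pos (off 23)",(np.pi/4-(ph-np.arcsin(23/np.linalg.norm(f)))).round(3))
E
python3 g.py
```

```text
clock: 10.68
tcp_pos: [0.6134, 0.0507, 0.0471]
orientation: [0.002, -0.333, 0.943, -0.001]
wrist_force: [-0.5, -0.5, 0.6]
finger_gap: -0.0003
grip_force: 0.0
clock: 11.05
tcp_pos: [0.63, 0.0339, 0.0462]
orientation: [0.001, -0.217, 0.976, -0.0]
wrist_force: [-0.1, 0.2, -0.2]
finger_gap: -0.0004
grip_force: 0.0
beta 9.1 r 98.4 off 25.5 joint if tool aligned 0.626 force tool [0.1 0.2 0.2] z 0.046228978715383326
joint from pos (off 23) 0.601
```

```bash
python3 -m pendant '[[-1,-0.0022,-0.0121,0.002,0.122],[-1,-0.0022,-0.0121,0,0.122],[-1,-0.0022,-0.0121,0,0.122],[-1,-0.0022,-0.0121,0,0.122],[-1,-0.0022,-0.0121,0,0.122],[-1,0,0,0,0]]'
python3 g.py
python3 - <<'E'
from h import *
snap("wrist","w5.png")
E
```

```text
clock: 11.8
tcp_pos: [0.6512, -0.0224, 0.0437]
orientation: [0.0, 0.086, 0.996, -0.0]
wrist_force: [0.7, 0.6, 0.8]
finger_gap: -0.0002
grip_force: 0.0
beta -25.7 r 96.7 off 25.3 joint if tool aligned 1.234 force tool [-0.6  0.7 -0.8] z 0.04374713113023003
joint from pos (off 23) 1.211
```

View pics/w5.png

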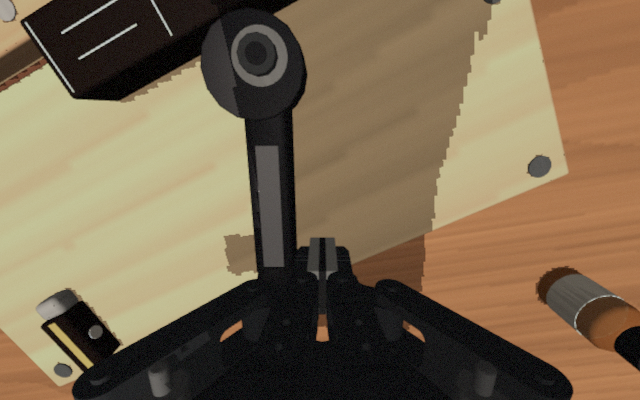

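The finger lies against the handle's side near (295,265), the handle is almost parallel to the tool, and the frog at (75,330) is clear. From here I'll use smaller steps and watch the push force.

```bash
python3 -m pendant '[[-1,-0.0012,-0.006,0,0.06],[-1,-0.0012,-0.006,0,0.06],[-1,0,0,0,0]]' >/dev/null; python3 g.py;  python3 -m pendant '[[-1,-0.001,-0.005,0,0.05],[-1,0,0,0,0]]' >/dev/null; python3 g.py; python3 -m pendant '[[-1,-0.0006,-0.003,0,0.03],[-1,0,0,0,0]]' >/dev/null; python3 g.py
```

```text
beta -32.6 r 96.1 off 25.5 joint if tool aligned 1.354 force tool [-0.   0.1 -0.3] z 0.043527295429791016
joint from pos (off 23) 1.327
beta -35.4 r 96.0 off 25.5 joint if tool aligned 1.404 force tool [ 0.5  0.6 -0.2] z 0.04347103357667668
joint from pos (off 23) 1.378
beta -37.3 r 96.1 off 25.7 joint if tool aligned 1.436 force tool [-0.9  3.3 -0.9] z 0.0434625973063943
joint from pos (off 23) 1.408
```

```bash
for i in 1; do python3 -m pendant '[[-1,-0.0006,-0.003,0,0.03],[-1,0,0,0,0]]' >/dev/null; python3 g.py; python3 -m pendant '[[-1,-0.0006,-0.004,0,0.03],[-1,0,0,0,0]]' >/dev/null; python3 g.py; done
```

```text
beta -39.0 r 96.2 off 25.7 joint if tool aligned 1.466 force tool [-1.9  4.9 -0.2] z 0.0434013154507765
joint from pos (off 23) 1.438
beta -40.7 r 96.3 off 25.0 joint if tool aligned 1.496 force tool [-1.4  6.6  0.7] z 0.043374723081211784
joint from pos (off 23) 1.475
```

```bash
for i in 1; do python3 -m pendant '[[-1,-0.0006,-0.004,0,0.03],[-1,0,0,0,0]]' >/dev/null; python3 g.py; python3 -m pendant '[[-1,-0.0004,-0.003,0,0.02],[-1,0,0,0,0]]' >/dev/null; python3 g.py; done
```

```text
beta -42.4 r 96.4 off 24.5 joint if tool aligned 1.525 force tool [-2.   9.   3.4] z 0.043336993437801875
joint from pos (off 23) 1.509
beta -43.5 r 96.5 off 23.2 joint if tool aligned 1.545 force tool [-2.3  6.9  2.7] z 0.04336892680457365
joint from pos (off 23) 1.543
```

```bash
python3 -m pendant '[[-1,0,0,0,0]]' >/dev/null; python3 g.py;  python3 -m pendant '[[-1,-0.0002,-0.002,0,0.01],[-1,0,0,0,0]]' >/dev/null; python3 g.py;python3 -m pendant '[[-1,0,0,0,0]]' >/dev/null; python3 g.py
```

```text
beta -43.6 r 96.6 off 23.0 joint if tool aligned 1.546 force tool [-2.4  6.8  2.1] z 0.043344752971093026
joint from pos (off 23) 1.545
beta -44.1 r 96.7 off 22.8 joint if tool aligned 1.555 force tool [-1.9  9.3  3.5] z 0.043323267574544626
joint from pos (off 23) 1.558
beta -44.1 r 96.7 off 22.8 joint if tool aligned 1.555 force tool [-3.   9.9  3.9] z 0.04331804449347952
joint from pos (off 23) 1.557
```

```bash
python3 -m pendant '[[-1,-0.0002,-0.002,0,0.005],[-1,0,0,0,0]]' >/dev/null; python3 g.py; python3 -m pendant '[[-1,0,0.005,0,0],[-1,0,0.015,0,0],[-1,0,0.015,0,0],[-1,0,0,-0.05,0],[-1,0,0,-0.06,0],[-1,0,0,-0.06,0],[-1,0,0,0,0]]'
python3 - <<'E'
from h import *
KT,im=snap("wrist","w6.png")
E
```

```text
beta -44.3 r 96.8 off 22.3 joint if tool aligned 1.559 force tool [-2.6 13.2  5.1] z 0.04328645938647774
joint from pos (off 23) 1.567
clock: 15.35
tcp_pos: [0.6648, -0.029, 0.2201]
orientation: [0.006, 0.247, 0.969, 0.0]
wrist_force: [0.8, -0.6, -0.0]
finger_gap: 0.0001
grip_force: 0.0
```

View pics/w6.png

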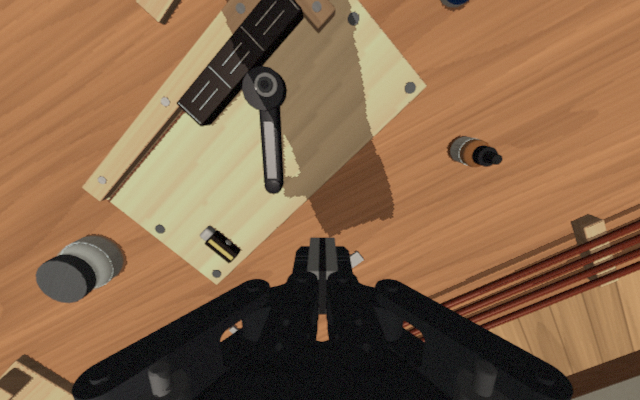

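The handle is closed, with its bolt at (265,84) and end at (274,185). The billet sits between cam and fence with its end at the stop near (302,15). The frog and the other bystanders look untouched. One numeric check before hand-in.

Run:
```python
from h import *
KT=cam("wrist"); a=np.radians(15.9);Rm=np.array([[np.cos(a),-np.sin(a)],[np.sin(a),np.cos(a)]])
F=lambda c,z:(Rm.T@(unproj(KT,c,z)[:2]-[.5845,-.0843])*1000)
p=F((265,84),.054);e=F((274,185),.044);d=e-p
print(p,e,np.linalg.norm(d),np.pi/4-np.arctan2(d[1],d[0]))
print("push end corners",F((180,103),.046),F((205,125),.046))
```

```text
[-17.78694728  62.00072199] [56.05908514 -7.9224749 ] 101.69803324996984 1.543517454575558
push end corners [-66.47235387 -11.9836115 ] [-35.86100719 -10.96483014]
```

Run:
```python
from h import *
_,im=snap("top","top2.png")
a=im[:,:,::-1][185:275,310:430]; w=cv2.imread("pics/w6.png")[0:140,150:350]
a=cv2.resize(a,(400,300),interpolation=cv2.INTER_CUBIC); w=cv2.resize(w,(400,280),interpolation=cv2.INTER_CUBIC)
cv2.imwrite("pics/last.png",np.hstack([a[:280],w]))
```

```text
(no output)
```

View pics/last.png

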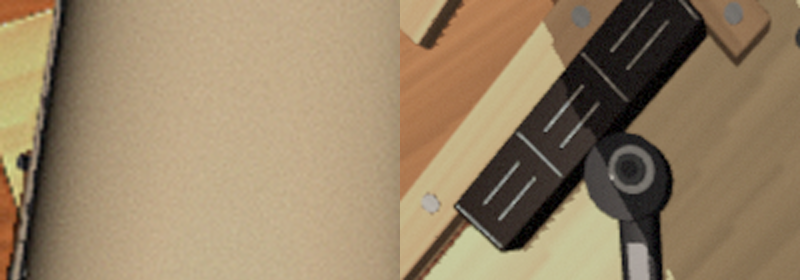

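The arm hides the top view on the left. The wrist crop on the right shows the billet tight against fence and stop (700,20), with the cam bearing on it. I'm handing in.

```bash
python3 -c "
from workcell import env
print(env.hand_in())"
```

```text
the job is handed in; nothing more can be done
None
```

The billet is home against the end stop and the cam is closed tight on it (about 1.54 rad, with a final push of about 13 N); the hand is clear and the job was handed in at about 15 s.

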